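# Gauge a moulded disc on the beam comparator

## Robot

A 6-joint arm with a two-finger parallel gripper is mounted at the origin on the work surface. World frame = base frame: x ahead of the robot, y to its left, z up, the work surface at z = 0. Lengths are in mm, angles in rad, forces in N, time in s.
With the tool pointing down it reaches from about 400 to 925 mm from the base axis. Payload 12.5 kg.
Tool frame: the origin (TCP) lies between the finger pads, 19 mm behind the fingertips; this is the grasp point; z points along the fingers, y is the line along which they close (so a half turn about z gives the same grasp; the last joint's range is limited). The gripper opens to 95 mm and grips with 3 to 60 N. Pads are 20 mm wide; open, the fingers measure 119 mm over their backs; the gripper's body (75 mm by 180 mm) begins 59 mm behind the grasp point.
Start: joints at [1.132, 0.491, 1.559, -0, 1.092, -0.106], TCP at [204.165, 590.73, 233.461] pointing down, gripper open.
Joint ranges: [-3.1, 3.1], [-0.84, 2.19], [0.05, 2.79], [-1.13, 4.28], [0.06, 2.93], [-2.69, 2.69]. Speed limits (rad/s): [2.22, 2.22, 2.79, 3.14, 3.14, 3.14].

## Interface

Orientations are given as [roll, pitch, yaw] about the fixed x, y, z axes, in that order (R = Rz(yaw) Ry(pitch) Rx(roll)).
In Python, from cell import env gives the robot as it stands.
- The arm moves only by the tool carry_out, never from a script. Its argument "series" is a list of rows, each a list of 4 numbers: the shift along the world's x, y, z normalised to -1 to 1, where 1 is 5 cm, then the turn about the world's z normalised to -1 to 1, where 1 is 6 degrees. In form: [[x, y, z, turn], ...]. A call has exactly 5 rows; each row shifts and turns the commanded pose from where the row before left it; what a row does not reach is not made up. A row lasts 1/10 s, in which the tool goes at most 50 mm and 8.59 degrees, less where a joint would pass 70% of its speed; a pose out of reach is approached as far as the arm can. A call with a number of a shift or a turn outside -1 to 1 is refused whole. A call with a gripper value outside its range is refused whole. "fingers" is the closure, from -1 (fully open) to 1 (shut), set as the call begins (left out, the last holds). The fingers move at their own pace and stop on an object; the grip force is fixed at half the most. Time passes only in rows, so rows that do not move let the fingers close, or fill a call up. It gives the time, the measured TCP pose, the force, the opening and the grip force at its end, in the units of the state.
- env.state(): the state, without advancing time (a new reading comes with each control period).
- env.read_camera(name): name is "scene" or "top" or "wrist"; returns the picture (420x560x3 uint8, red, green, blue); there is no depth.
- env.calibration(name): a dict with "K" (3x3 intrinsics, pixels), "dist" ([k1, k2, p1, p2, k3] as OpenCV has them; the pictures are not rectified), "pose" (4x4, takes a point from camera to world coordinates). Camera axes: x right, y down, z forward; pixel columns grow to the right and rows downward; lengths in mm; the calibration is good to about 2 mm. A picture is of the moment at which its call begins: read the wrist's pose just before it. calibration takes no time and is no camera call; for the wrist camera it gives the pose at the moment of the call.
- env.job_done(): hands the job in; it is judged then, once.
Trained networks look in the newest picture that a camera, given by its name, has taken for a name from the list of things; names that differ only in an ending like _2 or _b are one class to them, and where a whole thing is asked for, a point or a joint stands for the part that bears it (a point fixed in the world has none). Each returns a list of dicts, best first, with "conf" (0 to 1); they miss things now and then, are a little off and sometimes report something else, mostly with a low value. They report only what shows in the picture. A call takes as long as a camera call.
- env.look_for(camera, label): "position" ([row, column] as shares, 0 to 1, of the picture: columns of its width, rows of its height, amid what is visible of it).
The state is a dict: "t": time; "joints": joint angles; "qvel": joint speeds; "tau": joint torques, N m; "eef_pos": TCP position; "tcp_rot": TCP orientation; "ft_force": force on the tool from outside, world axes, zero at the start; "moment": the same for the moment, N m; "opening": opening from 0.0 (shut) to 1.0 (fully open); "grip_force": force on a finger pad.
Only numpy, scipy, OpenCV 4.12 (cv2) and the standard library are available. Lean on these libraries where they do the work, as an engineer would, in place of code of your own. Each camera call takes 0.05 s, during which the arm holds its last target. There are 200 camera calls.

## Task

Measure the cream disc in the mould plate with the orange handle: take the plate by its handle from the sloping rack to the beam gauge and lower it gently, handle to the front, over the two dowels of the gauging table until it lies flush. Then swing the red-balled arrest lever over to let the beam down until its plunger stands on the disc, leave it there for about two seconds for the reading, and swing the lever right back so that the beam is arrested again, leaving the plate on the dowels. Work the beam only by its lever, never touch the beam or its dial with the hand, nor the raised beam with the plate, and do not disturb the spare mould plate, the white bottle, the dropper bottle or the jar.

Things in the scene. Friction and masses are not known exactly. Their poses are not given: they have to be found in the camera images.
- mould: Mould plate on the rack: aluminium, 120 (x) x 130 (y) x 8 mm, about 0.38 kg, cream 32 mm disc 2 mm proud at its centre. Origin: centre of the underside, z off its top. 14 mm through holes at (20, -45), (20, 45) mm. Upright orange handle near its front (-x) edge: 28 (x) x 14 (y) mm, centred at (-36, 0), top 50 mm above the underside; pinch it across the 14 mm (y), tool leaning to -x.
- mould_grip (a point): Point inside the orange handle at (-36, 0, 34) mm in the mould plate's frame, a good place for the TCP (fingertips then just clear the plate); axes as the plate's.
- gauge: Fixed beam comparator gauge: dark blue base 170 (x) x 330 (y) mm, 34 mm high; origin under the base's centre, front to -x. Gauging table centred at y = +70 mm. Beam pivot fork at y = -100 mm, 51 mm wide in x, top at 134 mm. The beam runs along y over the table, at x = 0.
- seat (a point): Centre of the steel gauging table's top, at (0, 70, 50) mm in the gauge's frame, same axes; the table is 134 (x) x 146 (y) mm. Two dowels stand on it at (20, -45), (20, 45) mm: 12 mm thick, 15 mm tall, upper 7 mm tapering to 6 mm. With the plate home, its origin and axes coincide with these, its handle in front of the dial.
- beam: Hinged bar, 18 mm square, along its y; origin on the pivot, 118 mm above the bench. Dial indicator 58 mm across, from x = -16 to +14 mm, on the bar 170 mm from the pivot, above the table's centre. Arrested, it is 0.205 rad up, dial 124 to 182 mm above the bench: little room for a gripper at a seated plate's handle; its top must lean to the gauge's -x or stand upright. Presses with 2 N.
- plunger_tip (a point): Lower tip of the dial's plunger (9 mm thick). 45 mm above the gauging table when arrested, so a plate held with its underside 18 to 28 mm above the table clears dowels and plunger; 10 mm above the table when it stands on the disc.
- arrest_lever (a joint): Angle of the arrest lever about a shaft along the gauge's x at (y, z) = (-55, 95) mm: 0 = arrested (leans 20 degrees to +y, stop), up to 1.17 = released (47 degrees to -y, stop). A roller on its crank carries the beam: from about 0.3 the beam sinks, from 1.03 on the plunger stands on the disc. The lever stays where it is left; 2 to 4 N at the ball moves it.
- lever_ball (a point): Centre of the red ball (24 mm) on the arrest lever, 85 mm from its axis: at 0 at (-45, -26, 175) mm in the gauge's frame, at 1.17 at (-45, -117, 153) mm, moving in the y-z plane, 45 mm in front of the beam. Push it sideways, e.g. with half-open fingers straddling it from above. The rod below is 8 mm thick.
- spare_mould: Bystander: the same kind of plate, but with a black handle and no disc. Origin at the centre of its underside.
- bottle: Bystander: white bottle, 60 mm across, 150 mm tall, origin under its centre.
- dropper: Bystander: amber dropper bottle, 42 mm across, 95 mm tall, origin under its centre.
- jar: Bystander: glass jar with black lid, 70 mm across, 75 mm tall, origin under its centre.
- rack: Fixed steel cooling rack: sheet 134 mm along the slope, 290 mm wide (y), rising 28 degrees from the front (-x), where a lip 7 mm high stops the plates. Origin on the bench, 50 mm below the middle of the sheet's top face; axes level, z up. The two mould plates lie flat on the sheet side by side, centred about 71 mm either side of its middle, handles to the low front.

How it is judged:
By the outcome, as a careful person would: the job done as asked, in the order asked, and still so for the second after the job is handed in, with the robot touching nothing.
It also fails if it takes over 51 s, if anything falls off the work surface, if the arm or the gripper's body presses on something with over 40 N, if the wrist force passes 120 N, or if a joint passes its speed limit or range.

## Working session

There is one attempt and no reset: what is moved stays moved. The work goes in short steps, Python scripts to look and compute and a tool call to move; the robot and the scene stay as the last step left them, time stands still between calls to the robot, and variables do not carry over. Pictures are saved under pics/ and viewed, at most 10 in all, crops included, and the job is handed in when it is done.

Besides the shell and the picture viewer there is one more tool, called after ">>>" by a JSON object that holds its "api" and its "payload". carry_out: Moves the arm, as the interface text tells. Its arguments: {"type":"object","properties":{"series":{"type":"array","items":{"type":"array","items":{"type":"number","minimum":-1,"maximum":1}}},"fingers":{"type":"number"}},"required":["series"]}

```bash
mkdir -p pics; ls
python3 - <<'E'
from cell import env
import cv2,numpy as np
for c in ("scene","top"):
    im=env.read_camera(c); cv2.imwrite(f"pics/{c}0.png",im[:,:,::-1])
    k=env.calibration(c); print(c,np.round(k["K"],1).tolist(),np.round(k["dist"],3).tolist(),np.round(k["pose"],3).tolist())
    for l in ("mould","mould_grip","gauge","seat","lever_ball","plunger_tip","rack","spare_mould","bottle","dropper","jar"):
        print(l,[(round(d["position"][1]*560,1),round(d["position"][0]*420,1),round(d["conf"],2)) for d in env.look_for(c,l)[:3]])
print(env.state())
E
```

```text
pics
scene [[380.2, 0.0, 283.9], [0.0, 380.2, 212.1], [0.0, 0.0, 1.0]] [-0.053, 0.0, 0.0, 0.0, 0.0] [[0.316, 0.81, -0.493, 983.691], [0.949, -0.272, 0.161, -162.996], [-0.004, -0.519, -0.855, 868.223], [0.0, 0.0, 0.0, 1.0]]
mould [(367.8, 170.4, 0.61)]
mould_grip [(362.1, 170.5, 0.62)]
gauge [(256.0, 248.3, 0.85)]
seat [(255.9, 245.4, 0.72)]
lever_ball [(232.0, 216.1, 0.75), (365.4, 167.8, 0.28)]
plunger_tip [(245.5, 226.1, 0.86)]
rack [(387.5, 178.9, 0.95)]
spare_mould [(408.9, 158.3, 0.85)]
bottle [(123.1, 233.2, 0.63)]
dropper [(179.6, 219.9, 0.82)]
jar [(403.6, 246.6, 0.71)]
top [[442.2, 0.0, 283.1], [0.0, 442.2, 206.6], [0.0, 0.0, 1.0]] [-0.111, 0.0, 0.0, 0.0, 0.0] [[0.003, -0.993, 0.122, 414.304], [-1.0, -0.003, -0.005, -14.397], [0.005, -0.122, -0.993, 1183.427], [0.0, 0.0, 0.0, 1.0]]
mould [(177.6, 240.8, 0.85)]
mould_grip [(183.4, 241.5, 0.59)]
gauge [(309.3, 206.2, 0.91)]
seat [(310.6, 201.1, 0.7), (158.6, 220.6, 0.33)]
lever_ball [(333.4, 210.3, 0.61)]
plunger_tip [(324.9, 195.3, 0.88)]
rack [(160.4, 222.7, 0.62)]
spare_mould [(129.9, 238.2, 0.79)]
bottle [(428.6, 247.7, 0.71), (127.9, 242.2, 0.37)]
dropper [(384.5, 250.8, 0.62)]
jar [(185.7, 157.7, 0.63)]
{'t': 1.2, 'joints': array([ 1.13240836e+00,  4.90877882e-01,  1.55892163e+00,  5.05721141e-06,
        1.09171706e+00, -1.05633595e-01]), 'qvel': array([-0.00121405, -0.00065193, -0.00200932, -0.00125866, -0.00130344,
        0.00086521]), 'tau': array([ 4.76762216e-04, -6.12462759e+01, -2.58437383e+01,  6.93489402e-02,
        4.46295028e-02, -2.06116221e-05]), 'eef_pos': array([204.15216836, 590.71766532, 233.4672289 ]), 'tcp_rot': array([3.14151653e+00, 3.55854283e-06, 2.80883595e+00]), 'ft_force': array([-0.43325277, -0.26918728,  0.24625603]), 'moment': array([ 0.02224376,  0.00529382, -0.01383893]), 'grip_force': 0.0, 'opening': 0.9975140185070387}
```

View pics/scene0.png

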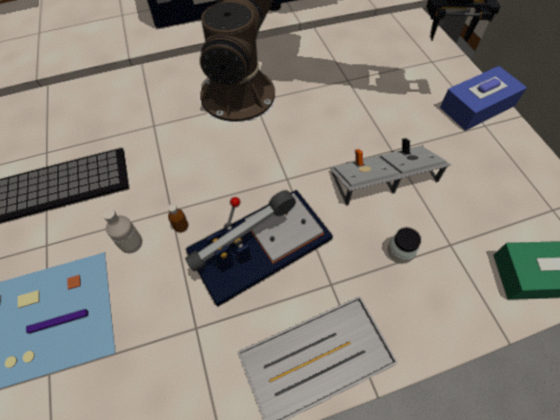

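View pics/top0.png

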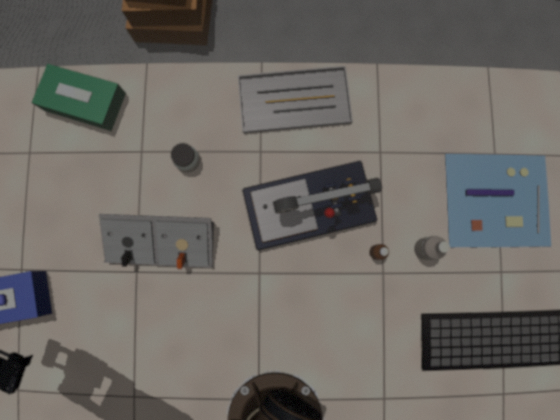

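The scene view shows the rack with the orange handle at about (359,157), the red lever ball at (235,201) and the gauge base at (258,245). In the top view the orange handle is at (182,260), the ball at (330,213) and the base at (310,205). I'll take enlarged crops for corner measurement.

Run:
```python
import cv2,numpy as np
a=cv2.imread("pics/top0.png")
def up(x0,y0,w,h,s):
    c=cv2.resize(a[y0:y0+h,x0:x0+w],None,fx=s,fy=s,interpolation=cv2.INTER_CUBIC)
    c=cv2.convertScaleAbs(c,alpha=1.7,beta=10)
    for i in range(0,w,20): cv2.putText(c,str(x0+i),(i*s,10),0,.35,(0,255,255),1); cv2.line(c,(i*s,12),(i*s,18),(0,255,255),1)
    for i in range(0,h,20): cv2.putText(c,str(y0+i),(0,i*s+4),0,.35,(0,255,255),1)
    return c
cv2.imwrite("pics/g.png",up(235,155,150,100,5))
cv2.imwrite("pics/r.png",up(90,200,135,80,5))
```

```text
(no output)
```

View pics/g.png

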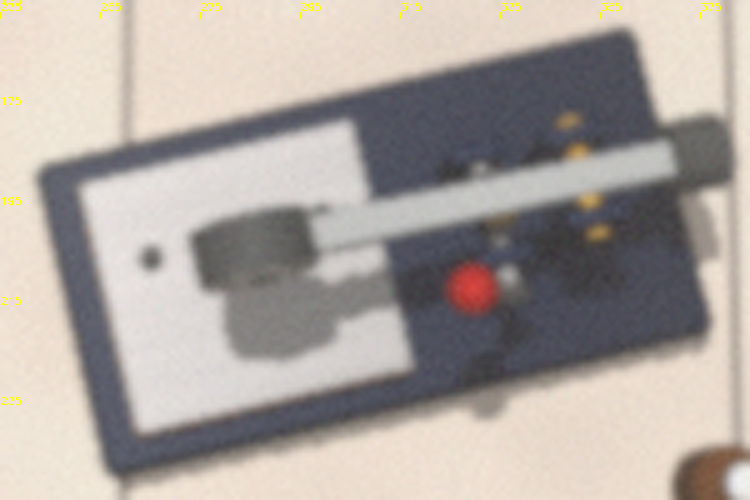

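View pics/r.png

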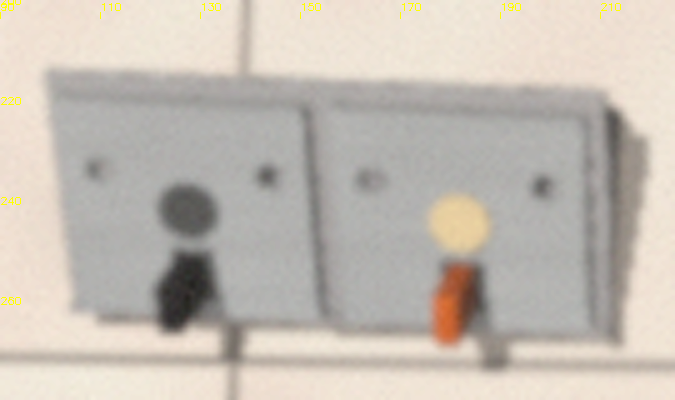

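The gauge crop gives base corners at (243,189), (362,161), (377,220) and (257,249), and the ball at (329.4,212.6). The rack crop gives the mould holes at (164,236) and (198,237), and the disc at (182,244).

```bash
cat > h.py <<'E'
from cell import env
import cv2,numpy as np
from scipy.optimize import least_squares
from scipy.spatial.transform import Rotation as R
def proj(cam,P,T=None):
    k=env.calibration(cam); M=np.linalg.inv(k["pose"] if T is None else T)
    return cv2.projectPoints(np.atleast_2d(P).astype(float),cv2.Rodrigues(M[:3,:3])[0],M[:3,3],np.array(k["K"]),np.array(k["dist"]))[0][:,0]
def pose(p,P,tilt=0,z=0):
    return (R.from_euler('z',p[2])*R.from_euler('y',-tilt)).apply(P)+[p[0],p[1],z]
def fit(P,uv,tilt=0,z=0,x0=(450,0,0)):
    s=least_squares(lambda p:(proj("top",pose(p,P,tilt,z))-uv).ravel(),x0,x_scale=[100,100,1],loss='soft_l1')
    return s.x,(proj("top",pose(s.x,P,tilt,z))-uv)
E
python3 - <<'E'
from h import *
G=np.array([[85,165,34],[85,-165,34],[-85,-165,34],[-85,165,34],[67,143,50],[67,-3,50],[-67,-3,50],[-67,143,50],[20,115,65],[-45,-26,175]],float)
uv=np.array([[243.4,189],[362,161],[376.6,220],[257.4,249],[251,192],[305.6,179],[317.4,228.6],[262.6,241.6],[265,206.6],[329.4,212.6]])
g,r=fit(G,uv); print("gauge",g,np.degrees(g[2]));print(r.round(1).tolist())
for n,P in dict(seat=[0,70,50],ball=[-45,-26,175],tipball=[-45,-117,153],grip=[-36,70,84]).items(): print(n,pose(g,[P]).round(1),proj("scene",pose(g,[P])).round(1))
M=np.array([[0,0,10],[20,45,8],[20,-45,8]],float)
uv=np.array([[182,244.4],[164.4,236],[198.4,237.4]])
t=np.radians(28); z=50-6*np.sin(t)
m,r=fit(M,uv,t,z,(300,200,0)); print("mould",m,np.degrees(m[2]),z);print(r.round(1).tolist())
for n,P in dict(grip=[-36,0,34],htop=[-36,0,50],disc=[0,0,10]).items(): q=pose(m,[P],t,z);print(n,q.round(1),proj("scene",q).round(1),proj("top",q).round(1))
# ik-independent: ball from scene/colour
for c in("scene","top"):
    a=cv2.imread(f"pics/{c}0.png").astype(int); b,g_,r_=a[...,0],a[...,1],a[...,2]
    w=(r_>120)&(g_<50)&(b<60); print(c,"red",np.argwhere(w)[:,::-1].mean(0) if w.any() else 0,w.sum())
    w=(r_>130)&(g_>50)&(g_<110)&(b<60); print(c,"orange",np.median(np.argwhere(w)[:,::-1],0) if w.any() else 0,w.sum())
k=env.calibration("wrist")
T=np.eye(4);s=env.state();T[:3,:3]=R.from_euler('xyz',s["tcp_rot"]).as_matrix();T[:3,3]=s["eef_pos"]
print("wristcam in tool",np.round(np.linalg.inv(T)@k["pose"],2).tolist(),np.round(k["K"],0).tolist())
im=env.read_camera("wrist");cv2.imwrite("pics/w0.png",im[:,:,::-1])
E
```

```text
gauge [ 5.60970825e+02 -9.06937195e+01  2.42060198e-01] 13.869027751843769
[[-2.0, -0.9], [0.1, -1.7], [2.2, 1.0], [-1.1, 2.1], [-0.3, -0.2], [-0.3, -0.3], [0.6, -0.0], [0.1, 0.5], [0.2, -0.6], [0.4, 0.4]]
seat [[544.2 -22.7  50. ]] [[282.6 224.4]]
ball [[ 523.5 -126.7  175. ]] [[233.8 201.5]]
tipball [[ 545.3 -215.1  153. ]] [[198.  226.1]]
grip [[509.2 -31.4  84. ]] [[274.6 206.6]]
mould [ 4.59473266e+02  2.38768389e+02 -3.14497552e-02] -1.8019382412527019 47.18317062328465
[[-0.3, -0.2], [-0.3, 0.1], [0.6, 0.1]]
grip [[411.7 240.3  60.3]] [[358.5 155.9]] [[180.4 261.1]]
htop [[404.2 240.5  74.4]] [[358.3 150.5]] [[179.  264.1]]
disc [[454.8 238.9  56. ]] [[364.4 168.8]] [[181.7 244.2]]
scene red [234.71794872 200.46153846] 39
scene orange [ 75. 280.] 129
top red 0 0
top orange 0 0
wristcam in tool [[0.0, -0.95, -0.3, 85.16], [1.0, 0.0, -0.0, 0.73], [0.0, -0.3, 0.95, -151.82], [0.0, 0.0, 0.0, 1.0]] [[371.0, 0.0, 277.0], [0.0, 371.0, 212.0], [0.0, 0.0, 1.0]]
```

View pics/w0.png

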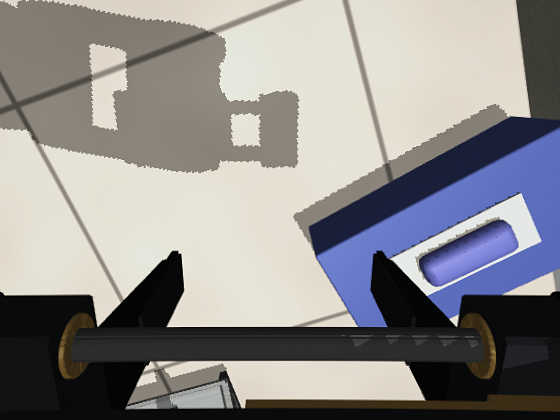

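The wrist view shows open fingers at columns 150–400 and guide rods at row 345. Fixed side cheeks stand beyond about ±52 mm, so the dial can fit between them when the tool is upright. I'll move above the mould.

>>> {"api": "carry_out", "payload": {"series": [[0.41,-0.7,-0.1,0.29],[0.41,-0.7,-0.1,0.29],[0.41,-0.7,-0.1,0.29],[0.41,-0.7,-0.1,0.29],[0.41,-0.7,-0.1,0.29]], "fingers": -0.2}}

```text
t: 1.75
eef_pos: [307.2, 414.4, 208.4]
tcp_rot: [3.141, 0.0, 2.962]
ft_force: [0.4, 1.1, 0.1]
opening: 0.633
grip_force: 0.0
```

>>> {"api": "carry_out", "payload": {"series": [[0.41,-0.7,-0.1,0.29],[0.41,-0.7,-0.1,0.29],[0.41,-0.7,-0.1,0.29],[0.41,-0.7,-0.1,0.28],[0.41,-0.7,-0.1,0.28]]}}

```text
t: 2.25
eef_pos: [409.8, 239.3, 183.5]
tcp_rot: [3.141, 0.001, 3.112]
ft_force: [1.0, -0.3, -0.5]
opening: 0.6
grip_force: 0.0
```

Run:
```python
from h import *
im=env.read_camera("wrist");T=env.calibration("wrist")["pose"]
s=env.state();print(s["t"],s["eef_pos"].round(1),np.degrees(s["tcp_rot"]).round(2),s["ft_force"].round(1))
m=[459.47,238.77,-.03145];t=np.radians(28)
for p in ([-36,0,50],[-22,0,50],[-50,0,50],[0,0,10],[20,45,8],[20,-45,8],[-60,65,8],[-60,-65,8]):
    u=proj("wrist",pose(m,[p],t,47.2),T)[0]; cv2.circle(im,tuple(int(v) for v in u),4,(0,255,0),1)
cv2.imwrite("pics/w1.png",im[:,:,::-1])
# free spot
from scipy.optimize import fsolve
print("spot",fsolve(lambda p:proj("top",[p[0],p[1],0])[0]-[112,172],[600,400]))
```

```text
2.3 [412.  235.8 182.8] [-1.7995e+02  3.0000e-02  1.7830e+02] [ 2.4 -1.1 -0.6]
spot [654.26171892 453.52141277]
```

View pics/w1.png

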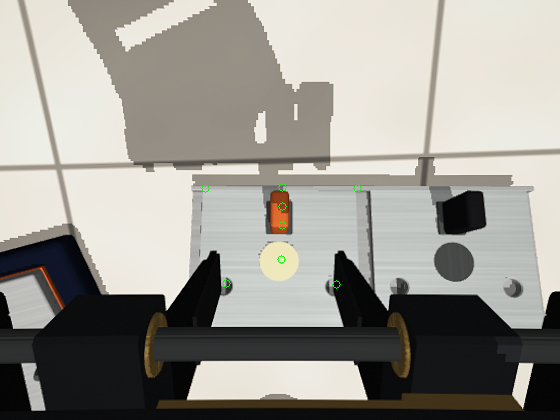

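The wrist view confirms the prediction: the orange handle sits at about (280,212), within 2 px of the overlay. The carriages move with the fingers, so I'll grip the very front of the handle later to clear the dial. Descending now to grasp on the rack.

>>> {"api": "carry_out", "payload": {"series": [[0.04,0,-0.6,0],[0,0,-0.6,0],[0,0,-0.6,0],[0,0,-0.4,0],[0,0,-0.2,0]]}}

```text
t: 2.8
eef_pos: [410.8, 240.6, 62.0]
tcp_rot: [-3.141, -0.002, 3.11]
ft_force: [-0.1, -0.2, 0.6]
opening: 0.599
grip_force: 0.0
```

>>> {"api": "carry_out", "payload": {"series": [[0,0,0,0],[0,0,0,0],[0,0,0,0],[0,0,0,0],[0,0,0,0]], "fingers": 1}}

```text
t: 3.3
eef_pos: [411.4, 240.8, 64.1]
tcp_rot: [3.141, 0.001, 3.11]
ft_force: [0.5, 0.6, -0.6]
opening: 0.233
grip_force: 0.0
```

Run:
```python
import cv2,numpy as np
for f in("w0","w1"):
    a=cv2.imread(f"pics/{f}.png").max(2).astype(int)
    for r in (300,305,310,318,322): 
        d=np.where(np.diff((a[r]<45).astype(int))!=0)[0]; print(f,r,d.tolist(),a[r,60:100:8].tolist())
```

```text
w0 300 [92, 123, 178, 375, 430, 461] [12, 11, 12, 9, 8]
w0 305 [92, 118, 175, 377, 434, 460] [13, 12, 12, 9, 6]
w0 310 [93, 113, 173, 379, 439, 459] [12, 11, 10, 9, 8]
w0 318 [71, 90, 95, 106, 169, 383, 447, 458, 462, 482] [11, 10, 59, 61, 16]
w0 322 [68, 92, 95, 102, 167, 385, 451, 457, 460, 485] [11, 42, 54, 68, 61]
w1 300 [5, 62, 163, 174, 217, 336, 379, 389, 481, 548] [78, 40, 13, 12, 14]
w1 305 [6, 64, 164, 170, 216, 337, 382, 388, 487, 546] [198, 13, 13, 13, 14]
w1 310 [8, 60, 164, 166, 215, 338, 386, 388, 492, 545] [58, 13, 13, 13, 12]
w1 318 [9, 52, 151, 165, 212, 341, 388, 401, 500, 543] [11, 13, 15, 14, 13]
w1 322 [10, 49, 149, 166, 211, 342, 387, 404, 504, 542] [13, 14, 12, 13, 14]
```

>>> {"api": "carry_out", "payload": {"series": [[0,0,0,0],[0,0,0,0],[0,0,0,0],[0,0,0,0],[0,0,0.1,0]]}}

```text
t: 3.8
eef_pos: [410.8, 240.5, 68.2]
tcp_rot: [-3.141, -0.001, 3.11]
ft_force: [0.1, 0.2, -2.4]
opening: 0.142
grip_force: 30.0
```

>>> {"api": "carry_out", "payload": {"series": [[0,0,0.3,0],[0,0,0.6,0],[0,0,0.7,0],[0,0,0.7,0],[0.2,0.2,0.6,0]]}}

```text
t: 4.3
eef_pos: [420.0, 250.0, 215.2]
tcp_rot: [-3.141, -0.001, 3.11]
ft_force: [0.5, 0.5, -4.8]
opening: 0.144
grip_force: 30.0
```

Run:
```python
from h import *
s=env.state();print(s["t"],s["eef_pos"].round(1),s["opening"],s["grip_force"],s["ft_force"].round(1),s["moment"].round(2))
a=env.read_camera("wrist")[:,:,::-1];b=env.read_camera("scene")[:,:,::-1]
cv2.imwrite("pics/c1.png",np.hstack([cv2.resize(a,(400,300)),cv2.resize(b[60:210,260:460],(400,300))]))
# which objects near spot
k=[proj("top",[x,y,0])[0].round(0).tolist() for x,y in((574,373),(574,533),(714,373),(714,533))];print(k)
```

```text
4.3 [420.  250.  215.2] 0.14375300880750333 29.999071955680847 [ 0.5  0.5 -4.8] [ 0.01  0.1  -0.02]
[[139.0, 201.0], [83.0, 201.0], [141.0, 151.0], [86.0, 151.0]]
```

View pics/c1.png

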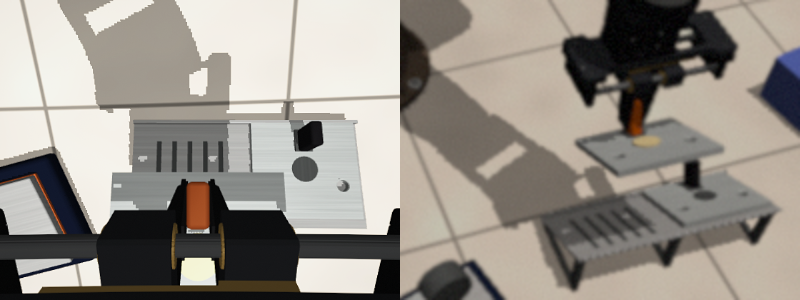

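>>> {"api": "carry_out", "payload": {"series": [[0.55,0.57,0,0],[0.55,0.57,0,0],[0.55,0.57,0,0],[0.55,0.57,0,0],[0.55,0.57,0,0]]}}

```text
t: 4.9
eef_pos: [558.8, 393.8, 211.2]
tcp_rot: [-3.14, -0.003, 3.11]
ft_force: [0.4, 0.2, -3.1]
opening: 0.147
grip_force: 30.0
```

>>> {"api": "carry_out", "payload": {"series": [[0.55,0.57,-0.2,0],[0.55,0.57,-0.2,0],[0,0,-0.8,0],[0,0,-0.8,0],[0,0,-0.8,0]]}}

```text
t: 5.4
eef_pos: [612.5, 449.5, 69.3]
tcp_rot: [-3.14, -0.003, 3.111]
ft_force: [0.5, -0.2, -4.0]
opening: 0.146
grip_force: 30.0
```

>>> {"api": "carry_out", "payload": {"series": [[0,0,-0.2,0],[0,0,-0.15,0],[0,0,-0.08,0],[0,0,-0.06,0],[0,0,-0.06,0]]}}

```text
t: 5.9
eef_pos: [614.2, 450.6, 47.5]
tcp_rot: [3.14, 0.002, 3.11]
ft_force: [0.7, -1.8, -3.1]
opening: 0.144
grip_force: 30.0
```

>>> {"api": "carry_out", "payload": {"series": [[0,0,-0.05,0],[0,0,-0.05,0],[0,0,-0.05,0],[0,0,-0.05,0],[0,0,-0.05,0]]}}

```text
t: 6.4
eef_pos: [617.7, 450.4, 39.7]
tcp_rot: [3.138, 0.01, 3.111]
ft_force: [5.6, -9.1, 29.4]
opening: 0.148
grip_force: 30.0
```

Run:
```python
from h import *
s=env.state();print(s["t"],s["eef_pos"].round(1),s["opening"],s["grip_force"],s["ft_force"].round(1),s["moment"].round(2))
b=env.read_camera("scene")[:,:,::-1];a=env.read_camera("top")[:,:,::-1]
c=proj("scene",[640,450,20])[0].astype(int);d=proj("top",[640,450,20])[0].astype(int);print(c,d)
cut=lambda i,c:cv2.resize(i[max(0,c[1]-60):c[1]+60,max(0,c[0]-80):c[0]+80],(400,300))
cv2.imwrite("pics/c2.png",np.hstack([cut(b,c),cut(a,d)]))
```

```text
6.4 [617.7 450.4  39.7] 0.14793939295714487 30.023889541625977 [ 5.6 -9.1 29.4] [-2.11 -0.75  0.03]
[463 210] [110 175]
```

View pics/c2.png

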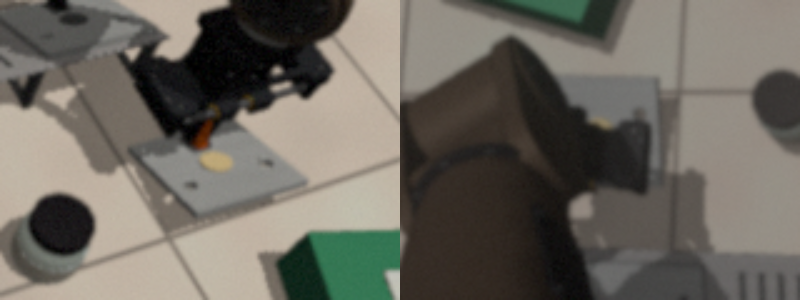

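>>> {"api": "carry_out", "payload": {"series": [[0,0,-0.04,0],[0,0,-0.04,0],[0,0,-0.04,0],[0,0,0,0],[0,0,0,0]]}}

```text
t: 7.0
eef_pos: [618.7, 450.3, 34.1]
tcp_rot: [3.137, 0.012, 3.11]
ft_force: [7.4, -8.8, 26.9]
opening: 0.144
grip_force: 30.0
```

>>> {"api": "carry_out", "payload": {"series": [[0,0,-0.04,0],[0,0,-0.03,0],[0,0,0,0],[0,0,0,0],[0,0,0,0]]}}

```text
t: 7.5
eef_pos: [619.4, 450.8, 30.8]
tcp_rot: [3.136, 0.014, 3.11]
ft_force: [10.3, -5.3, 25.2]
opening: 0.143
grip_force: 39.5
```

Run:
```python
from h import *
s=env.state();print(s["t"],s["eef_pos"].round(1),s["ft_force"].round(1),s["moment"].round(2))
b=env.read_camera("scene")[:,:,::-1]
c=proj("scene",[640,450,20])[0].astype(int)
cv2.imwrite("pics/c3.png",cv2.resize(b[c[1]-40:c[1]+50,c[0]-60:c[0]+60],(800,600),interpolation=cv2.INTER_CUBIC))
```

```text
7.5 [619.4 450.8  30.8] [10.3 -5.3 25.2] [-1.68 -1.79  0.02]
```

View pics/c3.png

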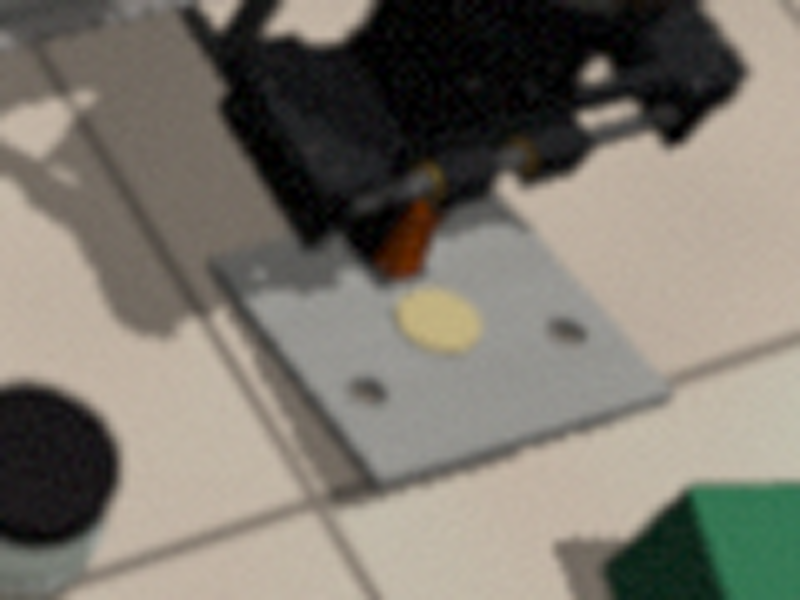

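The plate is down to roughly 10–15° of tilt (shadow along its left edge, around (330,430)). I'll release it so that it settles flat, then rise and look.

>>> {"api": "carry_out", "payload": {"series": [[0,0,0.04,0],[0,0,0,0],[0,0,0,0],[0,0,0.1,0],[0,0,0.2,0]], "fingers": -0.3}}

```text
t: 8.05
eef_pos: [613.0, 450.0, 40.3]
tcp_rot: [-3.14, -0.002, 3.111]
ft_force: [0.7, -0.5, -0.2]
opening: 0.509
grip_force: 0.0
```

>>> {"api": "carry_out", "payload": {"series": [[-0.4,0,0.5,0],[-0.4,0,0.5,0],[-0.3,0,0.5,0],[0,0,0,0],[0,0,0,0]], "fingers": 1}}

```text
t: 8.55
eef_pos: [558.7, 450.4, 116.6]
tcp_rot: [3.141, 0.001, 3.111]
ft_force: [-0.3, 0.0, -0.6]
opening: 0.201
grip_force: 0.0
```

Run:
```python
from h import *
im=env.read_camera("wrist");T=env.calibration("wrist")["pose"]
s=env.state();print(s["t"],s["eef_pos"].round(1),np.degrees(s["tcp_rot"]).round(2),s["ft_force"].round(1),s["opening"])
print(proj("wrist",pose([648,450,-.03],[[0,0,10],[-36,0,50]]),T))
cv2.imwrite("pics/w3.png",im[:,:,::-1])
```

```text
8.6 [558.7 450.1 115.6] [-1.7999e+02 -2.0000e-02  1.7822e+02] [-0.8  0.2 -0.4] 0.15935300450333628
[[279.31874797 323.84556439]
 [279.73535155 312.18685946]]
```

View pics/w3.png

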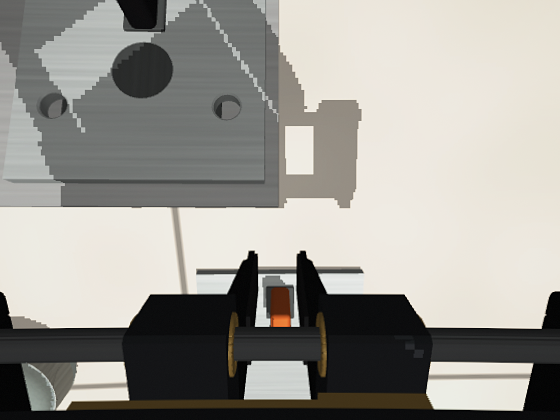

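The wrist view shows the mould lying flat: front edge level at row ~270 (columns 197–362), handle centred at column 279. The yaw therefore matches the tool. That was my last picture, so I use numbers from here on.

Run:
```python
from h import *
from scipy.optimize import brentq
T=env.calibration("wrist")["pose"]
s=env.state();print(s["eef_pos"].round(1))
for z,r in((0,267),(8,273)):
    x=brentq(lambda x:proj("wrist",[x,450,z],T)[0][1]-r,450,700);print(z,x)
    print(proj("wrist",[[x,450+65,z],[x,450-65,z]],T).round(1).tolist())
a=cv2.imread("pics/w3.png");print(a[255:285,225].max(1).tolist(),a[265:320:3,279].tolist())
```

```text
[558.7 450.1 115.6]
0 603.0543860896207
[[360.2, 264.9], [195.5, 269.3]]
8 604.2610103107298
[[362.4, 270.8], [193.4, 275.4]]
[239, 239, 239, 239, 239, 239, 239, 239, 239, 239, 239, 240, 243, 210, 127, 85, 66, 68, 60, 192, 236, 228, 228, 230, 228, 228, 228, 225, 222, 223] [[230, 238, 243], [135, 145, 153], [67, 68, 67], [207, 210, 206], [113, 115, 113], [123, 127, 123], [121, 123, 120], [65, 64, 60], [13, 34, 79], [13, 34, 79], [14, 35, 80], [14, 35, 80], [14, 35, 81], [12, 34, 80], [14, 35, 80], [15, 36, 82], [14, 35, 81], [33, 79, 179], [52, 119, 232]]
```

>>> {"api": "carry_out", "payload": {"series": [[0.2,0,-0.5,0],[0.2,0,-0.5,0],[0.12,0,-0.4,0],[0,0,-0.16,0],[0.1,0,0,0]]}}

```text
t: 9.1
eef_pos: [588.9, 449.8, 35.9]
tcp_rot: [-3.14, -0.003, 3.11]
ft_force: [-0.9, 0.2, 1.1]
opening: 0.008
grip_force: 0.0
```

>>> {"api": "carry_out", "payload": {"series": [[0.1,0,0,0],[0.08,0,0,0],[0.08,0,0,0],[0.08,0,0,0],[0.08,0,0,0]]}}

```text
t: 9.6
eef_pos: [610.7, 450.4, 38.5]
tcp_rot: [3.141, -0.0, 3.111]
ft_force: [-3.3, 0.3, 2.3]
opening: 0.005
grip_force: 1.4
```

>>> {"api": "carry_out", "payload": {"series": [[0,0,0,0],[0,0,0,0],[0,0,0,0],[0,0,0,0],[0,0,0,0]]}}

```text
t: 10.1
eef_pos: [610.6, 450.2, 38.0]
tcp_rot: [3.141, 0.0, 3.11]
ft_force: [-0.4, 0.2, -0.8]
opening: 0.004
grip_force: 0.0
```

Run:
```python
from h import *
im=env.read_camera("wrist");T=env.calibration("wrist")["pose"];s=env.state();print(s["t"],s["eef_pos"].round(1),s["ft_force"].round(1),s["opening"])
cv2.imwrite("pics/w4.png",im[:,:,::-1])
from scipy.optimize import brentq
for c in (205,215,340,350):
    v=im[:,c].astype(int).max(1); d=np.diff(v); r=[i for i in range(150,295) if abs(d[i])>40]; print(c,[(i,d[i]) for i in r])
    for i in r[:6]:
        try: print(i,brentq(lambda x:proj("wrist",[x,450,8],T)[0][1]-i,400,750))
        except Exception as e: print(e)
```

```text
10.15 [610.7 450.2  37.9] [-0.9  0.9  0.5] 0.0038108205025368536
205 [(260, np.int64(-50)), (284, np.int64(66)), (285, np.int64(44)), (293, np.int64(-118)), (294, np.int64(-81))]
260 609.4448482966831
284 623.7137346613154
285 624.3208145894106
293 629.2142235533776
294 629.8305207120466
215 [(260, np.int64(-49)), (284, np.int64(68)), (285, np.int64(42)), (293, np.int64(-116)), (294, np.int64(-81))]
260 609.4448482966831
284 623.7137346613154
285 624.3208145894106
293 629.2142235533776
294 629.8305207120466
340 [(150, np.int64(-61)), (173, np.int64(87)), (236, np.int64(-56)), (248, np.int64(82)), (253, np.int64(-59)), (260, np.int64(-46)), (274, np.int64(87)), (293, np.int64(-124)), (294, np.int64(-84))]
150 550.9315944512183
173 562.2858629127245
236 595.7389861696886
248 602.5228909881471
253 605.3901095315503
260 609.4448482966831
350 [(154, np.int64(-63)), (173, np.int64(49)), (260, np.int64(-47)), (274, np.int64(85)), (293, np.int64(-124)), (294, np.int64(-87))]
154 552.8746989972866
173 562.2858629127245
260 609.4448482966831
274 617.6985394548494
293 629.2142235533776
294 629.8305207120466
```

>>> {"api": "carry_out", "payload": {"series": [[-0.06,0,0,0],[0,0,0,0],[0,0,0,0],[0,0,0,0],[0.24,0,0,0]], "fingers": 0.4}}

```text
t: 10.65
eef_pos: [618.9, 450.5, 38.0]
tcp_rot: [-3.141, -0.001, 3.111]
ft_force: [-0.2, 0.4, 0.0]
opening: 0.289
grip_force: 0.0
```

>>> {"api": "carry_out", "payload": {"series": [[0,0,0,0],[0,0,0,0],[0,0,0,0],[0,0,0,0],[0,0,0,0]], "fingers": 1}}

```text
t: 11.15
eef_pos: [619.3, 450.2, 37.8]
tcp_rot: [-3.141, -0.001, 3.111]
ft_force: [0.3, 0.1, -1.1]
opening: 0.146
grip_force: 30.0
```

>>> {"api": "carry_out", "payload": {"series": [[0,0,0.05,0],[0,0,0.1,0],[0,0,0.3,0],[0,0,0.5,0],[0,0,0.3,0]]}}

```text
t: 11.65
eef_pos: [620.2, 450.6, 103.4]
tcp_rot: [3.14, 0.002, 3.11]
ft_force: [-0.2, 0.6, -2.8]
opening: 0.147
grip_force: 30.0
```

```bash
cat >> h.py <<'E'
def sag():
    """plate tilt in hand: fit handle-grip TCP offset; disc & hole pixels in the scene picture, tool-relative"""
E
python3 - <<'E'
from h import *
s=env.state();print(s["t"],s["eef_pos"].round(1),s["ft_force"].round(1),s["moment"].round(2),s["opening"],s["grip_force"])
im=env.read_camera("scene");cv2.imwrite("pics/s5.png",im[:,:,::-1])
# plate frame guess: TCP at (-51,0,38)
ps=s["eef_pos"];
hsv=cv2.cvtColor(im,cv2.COLOR_RGB2HSV)
f=lambda th: (R.from_euler('z',np.pi+s["tcp_rot"][2] if s["tcp_rot"][2]<0 else s["tcp_rot"][2]-np.pi)*R.from_euler('y',th))
for th in (-20,-10,0,10,20):
    P=np.array([[0,0,10],[60,65,8],[60,-65,8]])-[-51,0,38]
    print(th,proj("scene",f(np.radians(th)).apply(P)+ps).round(1).tolist())
c=proj("scene",f(0).apply([[51,0,-28]])+ps)[0].astype(int)
w=im[c[1]-25:c[1]+25,c[0]-25:c[0]+25].astype(int)
m=(w[...,0]-w[...,2]>45)&(w[...,1]-w[...,2]>30); yx=np.argwhere(m); print("disc",yx[:,::-1].mean(0)+c-25,len(yx), (yx.min(0),yx.max(0)))
E
```

```text
11.65 [620.2 450.6 103.4] [-0.2  0.6 -2.8] [ 0.04  0.15 -0.08] 0.14740243559528407 29.994010627269745
-20 [[483.8, 206.8], [523.6, 215.5], [476.4, 229.6]]
-10 [[481.5, 208.1], [519.2, 219.8], [472.8, 233.7]]
0 [[479.0, 208.7], [514.3, 222.6], [468.5, 236.4]]
10 [[476.4, 208.7], [508.9, 224.1], [463.9, 237.6]]
20 [[473.7, 207.9], [503.3, 224.1], [459.1, 237.4]]
disc [478.91970803 203.27007299] 137 (array([ 3, 21]), array([31, 32]))
```

Run:
```python
from h import *
a=cv2.imread("pics/s5.png")[:,:,::-1].astype(int)
w=a[195:245,440:530]
m=(w[...,0]-w[...,2]>40)&(w[...,1]>.78*w[...,0]); n,l,st,ce=cv2.connectedComponentsWithStats(m.astype(np.uint8))
print([(st[i].tolist(),(ce[i]+[440,195]).round(1).tolist()) for i in range(1,n) if st[i][4]>8])
# plate outline: aluminium bluish grey vs warm bench
g=cv2.GaussianBlur(a.astype(np.uint8),(3,3),0).astype(int)
mm=((g[...,0]-g[...,2])<8)&(g.max(2)>110); 
for r in range(196,244,2): print(r,''.join('#' if mm[r,c] else ('o' if (a[r,c,0]-a[r,c,2])>40 else ('k' if a[r,c].max()<60 else '.')) for c in range(430,530)))
```

```text
[([34, 10, 12, 11, 97], [479.4, 209.7])]
196 ................................###.kkkooooooooooo...############...................................
198 ................................#####.kkooooooooo...##############..................................
200 ...................######....#########..kooooooo..#################.................................
202 ..................######################.........####################...............................
204 ...................########################...........#################.............................
206 ....................######################...oooooooo...################............................
208 .....................#####################..ooooooooooo..################...........................
210 .......................###################..oooooooooooo..################..........................
212 ........................###################..ooooooooooo..#######......#####........................
214 .........................###################....ooooooo..#########.....######.......................
216 .....
[... 760 characters left out ...]
.....#############################....................................
232 ....................................#######################.........................................
234 .....................................###############................................................
236 .......................................######.......................................................
238 ....................................................................................................
240 ....................................................................................................
242 .............................................................................#######################
```

Run:
```python
from h import *
g=[560.97,-90.694,.24206]
D=np.array([[20,25,57],[20,115,57],[67,143,50],[67,-3,50],[-67,-3,50],[-67,143,50]],float)
for c in("scene","top"):
    a=cv2.imread(f"pics/{c}0.png").max(2)
    p=proj(c,pose(g,D)); print(c,p.round(1).tolist())
    for q in p[:2]:
        x,y=q.astype(int); w=a[y-8:y+9,x-8:x+9].astype(float)
        print('\n'.join(' '.join('%3d'%v for v in r) for r in w)) if c=="scene" else None
        k=np.clip(130-w,0,None); yy,xx=np.mgrid[-8:9,-8:9]; print(c,x,y,(k*xx).sum()/max(k.sum(),1)+x,(k*yy).sum()/max(k.sum(),1)+y)
```

```text
scene [[271.2, 237.9], [302.4, 220.4], [322.5, 230.6], [271.5, 260.0], [243.6, 218.3], [292.6, 192.3]]
 91 105 112 129 132 122 113 128 134 138 140 143 140 141 140 141 143
117 126 135 141 140 139 138 139 142 141 140 142 141 142 142 144 143
136 138 141 139 141 143 141 141 141 140 141 142 142 142 144 145 143
140 142 142 143 140 141 141 139 142 143 143 142 141 145 145 144 145
141 142 140 139 140 141 141 144 141 142 147 142 144 141 142 146 145
140 141 142 141 143 143 144 140 141 141 140 145 148 146 144 145 145
142 142 143 142 142 143 141 135 126 125 130 140 143 146 146 144 143
140 141 143 144 145 142 134 115  99  88 102 125 139 145 145 143 145
141 145 143 144 144 142 125  89  63  53  67 106 135 143 144 144 146
143 144 144 146 147 139 118  75  44  41  50  91 129 144 146 147 146
145 144 146 147 146 140 110  68  39  36  47  91 132 144 146 148 148
144 145 146 144 144 144 125  88  55  46  69 108 137 149 147 147 148
146 144 146 146 146 146 141 122  97  89 104 130 147 148 149 149 146
143 147 146 146 143 145 146 139 131 127 138 148 149 149 147 145 147
144 146 145 144 143 144 145 145 145 146 148 1
[... 917 characters left out ...]
2  86  50  33  53  93 131 145 146 142 144
146 147 142 146 145 146 137 109  71  56  75 111 138 142 142 146 146
145 142 145 145 143 144 142 130 116 107 113 131 144 143 144 146 144
142 142 141 144 144 144 143 144 140 140 141 142 145 145 144 144 144
143 144 144 145 144 145 144 146 146 144 144 143 145 144 145 144 144
143 144 144 146 145 145 143 146 143 146 141 143 145 145 141 142 142
145 144 146 144 146 146 144 142 145 140 145 143 143 144 143 145 145
scene 302 220 304.14161692892026 219.61367335865438
top [[299.3, 198.2], [265.3, 206.4], [250.7, 191.8], [305.3, 178.7], [318.0, 228.6], [262.7, 242.1]]
top 299 198 297.0663662433429 200.31267922982386
top 265 206 266.9697087378641 205.64155339805825
```

The plate hangs level: its corners are within about 1.5 px of the level prediction. The dowels in the scene picture confirm the gauge pose to about 1 mm. Lifting and transferring now.

>>> {"api": "carry_out", "payload": {"series": [[0,0,0.5,0.1],[-0.1,-0.2,0.7,0.2],[-0.1,-0.2,0.7,0.2],[-0.1,-0.3,0.7,0.2],[-0.2,-0.5,0.5,0.2]]}}

```text
t: 12.2
eef_pos: [594.7, 390.5, 257.8]
tcp_rot: [3.14, 0.002, -3.077]
ft_force: [-0.1, 0.1, -3.3]
opening: 0.145
grip_force: 30.0
```

>>> {"api": "carry_out", "payload": {"series": [[-0.3,-0.7,0,0.2],[-0.3,-0.7,0,0.2],[-0.3,-0.7,0,0.2],[-0.3,-0.7,0,0.2],[-0.3,-0.7,0,0.2]]}}

```text
t: 12.7
eef_pos: [518.7, 213.9, 255.7]
tcp_rot: [3.142, 0.0, -2.973]
ft_force: [0.3, -0.1, -3.5]
opening: 0.146
grip_force: 30.0
```

>>> {"api": "carry_out", "payload": {"series": [[-0.4,-0.75,0,0.2],[-0.4,-0.75,0,0.2],[-0.4,-0.7,0,0.2],[-0.4,-0.7,0,0.1],[-0.3,-0.7,0,0]]}}

```text
t: 13.2
eef_pos: [423.2, 34.1, 255.8]
tcp_rot: [-3.141, 0.001, -2.9]
ft_force: [0.5, -1.2, -2.7]
opening: 0.142
grip_force: 30.0
```

>>> {"api": "carry_out", "payload": {"series": [[-0.2,-0.6,0,0],[-0.1,-0.4,0,0],[0,-0.2,0,0],[0,0,0,0],[0,0,0,0]]}}

```text
t: 13.7
eef_pos: [409.9, -24.3, 255.5]
tcp_rot: [3.141, 0.0, -2.901]
ft_force: [0.1, -0.4, -3.2]
opening: 0.145
grip_force: 30.0
```

>>> {"api": "carry_out", "payload": {"series": [[-0.03,-0.32,-0.3,0],[0,0,-0.6,0],[0,0,-0.6,0],[0,0,-0.6,0],[0,0,-0.5,0]]}}

```text
t: 14.2
eef_pos: [408.3, -39.7, 124.1]
tcp_rot: [3.141, -0.0, -2.899]
ft_force: [-0.0, -0.8, -4.0]
opening: 0.145
grip_force: 30.0
```

>>> {"api": "carry_out", "payload": {"series": [[0,0,-0.2,0],[0,0,-0.1,0],[0,0,0,0],[0,0,0,0],[0,0,0,0]]}}

```text
t: 14.7
eef_pos: [408.6, -40.8, 111.3]
tcp_rot: [-3.141, 0.002, -2.9]
ft_force: [0.6, -0.1, -3.7]
opening: 0.145
grip_force: 30.0
```

Run:
```python
from h import *
s=env.state();ps=s["eef_pos"];print(s["t"],ps.round(1),np.degrees(s["tcp_rot"]).round(2),s["ft_force"].round(1),s["moment"].round(2))
im=env.read_camera("scene");cv2.imwrite("pics/s6.png",im[:,:,::-1]);a=im.astype(int)
yaw=s["tcp_rot"][2]%(2*np.pi)-np.pi
for th in (-6,-3,0,3,6):
    P=np.array([[0,0,10],[60,65,8],[60,-65,8],[20,45,8],[20,-45,8]])-[-51.3,0,38]
    print(th,proj("scene",(R.from_euler('z',yaw)*R.from_euler('y',np.radians(th))).apply(P)+ps).round(1).tolist())
c=proj("scene",R.from_euler('z',yaw).apply([[60,0,-28]])+ps)[0].astype(int);print(c)
x0,y0=c[0]-40,c[1]-30;w=a[y0:y0+60,x0:x0+80]
m=(w[...,0]-w[...,2]>40)&(w[...,1]>.78*w[...,0]); n,l,st,ce=cv2.connectedComponentsWithStats(m.astype(np.uint8))
print([(st[i].tolist(),(ce[i]+[x0,y0]).round(1).tolist()) for i in range(1,n) if st[i][4]>8])
for r in range(y0,y0+60,2): print(r,x0,''.join(chr(ord('a')+min(25,a[r,q].max()//10)) if a[r,q,0]-a[r,q,2]<40 else '*' for q in range(x0,x0+80)))
```

```text
14.7 [408.6 -40.8 111.3] [-1.7996e+02  9.0000e-02 -1.6618e+02] [ 0.6 -0.1 -3.7] [-0.03  0.18 -0.07]
-6 [[270.0, 189.7], [305.2, 194.0], [259.5, 218.4], [289.6, 187.3], [258.5, 203.6]]
-3 [[269.8, 190.0], [304.9, 195.0], [259.4, 219.3], [289.3, 187.8], [258.3, 204.0]]
0 [[269.5, 190.2], [304.4, 195.9], [259.3, 220.1], [289.0, 188.3], [258.1, 204.4]]
3 [[269.3, 190.4], [304.0, 196.7], [259.1, 220.8], [288.6, 188.6], [257.8, 204.8]]
6 [[269.0, 190.5], [303.4, 197.4], [258.8, 221.4], [288.2, 188.9], [257.5, 205.0]]
[271 192]
[([34, 25, 12, 10, 90], [270.1, 191.0])]
162 231 eddddedcdegijkljgeg**fdedccabbabbadjprtttttttttspprttttttttttttttttttttttttttttt
164 231 fddddddeiklllkkjhhhhhgdbcbccbbaaaadhmpsttttttttsqoprtttttttttttttttttttttttttttt
166 231 eddddccfikkjjjjhhhhgfdccabehgcbcbbdhklnqsttsqomkklmpsttttttttttttttttttttttttttt
168 231 ccbbcefhjjjjihhijklkhdbbaafj*****cejlllmooonljklmnooqstttttttttttttttttttttttttt
170 231 bbacdfghhhhijklllllljgcaabe*******gjllljjjklmmopqpppprsttttttttttttttttttttttttt
172 231 babacfhjjlkllllkllklkjgbabc********mlkkkmopqpqqqpqqqpqrstttttttttttttttttttsrrq
[... 1437 characters left out ...]
***kkklllllllkkknpqqqpnllllmopppppnmifdeeeffeddcddddcddccddgknooooppomjfddeio
208 231 nhgjpsssqnllllllllkkmopqqpoooopppppppppnkgeeedddcdcddccddddegknooooopopppolgeddf
210 231 lhiosttttqnlllllllllkknpqppqqppppppppppppnieddddddcdddddcegknooopoppppppppomjfee
212 231 iilqstttttrpnllllllkighloppppppppppqpppomkgedccddcddddcdgknoppoooopppopoppppolhe
214 231 ijosttttttttrnlkjhfdddfimoppppppppppomkihggeddddcddefiijloppppooppppopppppppppnj
216 231 ilqttttttttrqmhefgikllmopppppppppomkhhgghhiiihhgghiiijlnopoopooopopppopppppppppo
218 231 kpstttssrpmiffhkmnooppppppppppomkihghhiiiijjijjjjjjjijjlooppoopppoppppommnoppppp
220 231 ortsrpmjgedddfjnpppppppppppomkhhghiiijiijijjjjjjijiijjlnoppppopppppppokfegjnpppp
```

>>> {"api": "carry_out", "payload": {"series": [[0.3,0.08,0,0],[0.4,0.1,0,0],[0.4,0.1,0,0],[0.3,0.08,0,0],[0.2,0.05,0,0]]}}

```text
t: 15.25
eef_pos: [489.2, -20.1, 110.9]
tcp_rot: [-3.141, 0.001, -2.9]
ft_force: [0.2, -0.1, -4.3]
opening: 0.151
grip_force: 30.0
```

>>> {"api": "carry_out", "payload": {"series": [[0.02,0.01,0,0],[0,0,0,0],[0,0,0,0],[0,0,0,0],[0,0,0,0]]}}

```text
t: 15.75
eef_pos: [488.8, -19.9, 110.5]
tcp_rot: [3.141, -0.0, -2.901]
ft_force: [-0.6, 0.4, -3.2]
opening: 0.145
grip_force: 30.0
```

```bash
cat > q.py <<'E'
from h import *
def scan(name,save):
    s=env.state();ps=s["eef_pos"];print(s["t"],ps.round(1),np.degrees(s["tcp_rot"]).round(2),s["ft_force"].round(1),s["moment"].round(2))
    im=env.read_camera(name);cv2.imwrite(f"pics/{save}.png",im[:,:,::-1]);a=im.astype(int)
    m=(a[...,0]>110)&(a[...,0]>2.6*a[...,1])&(a[...,0]>2.6*a[...,2])
    n,l,st,ce=cv2.connectedComponentsWithStats(m.astype(np.uint8)); print(name,"red",[(st[i].tolist(),ce[i].round(1).tolist()) for i in range(1,n) if st[i][4]>8])
    return a
def lever(c="scene"):
    g=[560.97,-90.694,.24206]
    for q in np.arange(0,1.3,.1):
        b=np.radians(20)-q; print(round(q,1),proj(c,pose(g,[[-45,-55+85*np.sin(b),95+85*np.cos(b)]])).round(1).tolist(),end=' ')
    print()
E
python3 - <<'E'
from q import *
scan("scene","s7"); lever()
# red in original image for bias
a=cv2.imread("pics/scene0.png")[:,:,::-1].astype(int);m=(a[...,0]>110)&(a[...,0]>2.6*a[...,1])&(a[...,0]>2.6*a[...,2]);print(np.argwhere(m)[:,::-1].mean(0),m.sum())
E
```

```text
15.75 [488.8 -19.9 110.5] [ 1.7999e+02 -1.0000e-02 -1.6620e+02] [-0.6  0.4 -3.2] [-0.03  0.21  0.02]
scene red [([230, 197, 10, 8, 60], [234.6, 200.7])]
0.0 [[233.9, 201.5]] 0.1 [[230.4, 202.6]] 0.2 [[226.9, 203.9]] 0.3 [[223.4, 205.5]] 0.4 [[219.9, 207.3]] 0.5 [[216.4, 209.3]] 0.6 [[213.0, 211.5]] 0.7 [[209.8, 213.9]] 0.8 [[206.8, 216.4]] 0.9 [[204.0, 218.9]] 1.0 [[201.5, 221.6]] 1.1 [[199.3, 224.2]] 1.2 [[197.4, 226.9]] 
[234.60869565 200.76086957] 46
```

>>> {"api": "carry_out", "payload": {"series": [[0.02,-0.06,0,0],[0.02,-0.06,0,0],[0.02,-0.06,0,0],[0.02,-0.06,0,0],[0.02,-0.05,0,0]]}}

```text
t: 16.3
eef_pos: [494.3, -34.6, 110.4]
tcp_rot: [3.142, 0.0, -2.901]
ft_force: [0.3, 0.3, -3.2]
opening: 0.143
grip_force: 30.0
```

Run:
```python
from q import *
a=scan("scene","s8")
s=env.state();ps=s["eef_pos"];yaw=s["tcp_rot"][2]%(2*np.pi)-np.pi
P=np.array([[0,0,10],[20,45,8],[20,-45,8],[60,65,8],[60,-65,8]])-[-52.3,0,38]
print(proj("scene",R.from_euler('z',yaw).apply(P)+ps).round(1).tolist(), pose([560.97,-90.694,.24206],[[0,70,50]]), (R.from_euler('z',yaw).apply(P[0])+ps).round(1))
```

```text
16.3 [494.3 -34.6 110.4] [ 180.      0.   -166.19] [ 0.3  0.3 -3.2] [-0.05  0.15 -0.02]
scene red [([230, 197, 8, 8, 49], [233.9, 200.9])]
[[282.8, 218.1], [303.0, 215.9], [271.1, 233.6], [319.4, 224.2], [272.7, 250.8]] [[544.19078462 -22.73476272  50.        ]] [545.2 -22.4  82.4]
```

>>> {"api": "carry_out", "payload": {"series": [[-0.01,0,-0.04,0],[0,0,-0.04,0],[0,0,-0.04,0],[0,0,-0.04,0],[0,0,0,0]]}}

```text
t: 16.85
eef_pos: [493.5, -34.2, 102.2]
tcp_rot: [3.141, -0.0, -2.9]
ft_force: [-0.1, 0.3, -3.8]
opening: 0.146
grip_force: 30.0
```

>>> {"api": "carry_out", "payload": {"series": [[0,0,-0.03,0],[0,0,-0.03,0],[0,0,-0.03,0],[0,0,0,0],[0,0,0,0]]}}

```text
t: 17.35
eef_pos: [494.0, -34.0, 98.6]
tcp_rot: [-3.141, 0.001, -2.9]
ft_force: [-2.2, 5.5, 7.6]
opening: 0.141
grip_force: 30.0
```

>>> {"api": "carry_out", "payload": {"series": [[0,0,0.03,0],[-0.01,0.04,0,0],[0,0,-0.02,0],[0,0,-0.02,0],[0,0,0,0]]}}

```text
t: 17.85
eef_pos: [493.1, -32.2, 97.3]
tcp_rot: [3.141, -0.0, -2.901]
ft_force: [-0.7, 1.1, -1.2]
opening: 0.142
grip_force: 30.0
```

Run:
```python
from q import *
a=scan("scene","s9")
s=env.state();ps=s["eef_pos"];yaw=s["tcp_rot"][2]%(2*np.pi)-np.pi
for th in (-5,0,5):
    P=np.array([[0,0,10],[20,45,8],[20,-45,8],[60,65,8],[60,-65,8]])-[-52.3,0,38]
    print(th,proj("scene",(R.from_euler('z',yaw)*R.from_euler('y',np.radians(th))).apply(P)+ps).round(1).tolist())
x0,y0=255,205
for r in range(y0,y0+50): print(r,x0,''.join(chr(ord('a')+min(25,a[r,q].max()//10)) if a[r,q,0]-a[r,q,2]<35 else '*' for q in range(x0,x0+75)))
```

```text
17.85 [493.1 -32.2  97.3] [ 1.7999e+02 -2.0000e-02 -1.6619e+02] [-0.7  1.1 -1.2] [-0.12  0.17 -0.07]
scene red [([230, 197, 9, 8, 59], [234.3, 200.7])]
-5 [[284.2, 219.7], [304.3, 217.3], [272.6, 234.9], [320.6, 224.8], [274.2, 251.3]]
0 [[283.7, 220.0], [303.6, 217.9], [272.2, 235.4], [319.8, 226.1], [273.8, 252.4]]
5 [[283.1, 220.2], [302.9, 218.3], [271.6, 235.7], [318.7, 227.2], [273.2, 253.2]]
205 255 llllllllkjhghhhfeeeeffffeddcdddddcddddfjoqqqqqqpnjfdegnrtuttutttuuuuutuuuut
206 255 llllllkjihgikmmjfeeefffedddddddcdddcdeimpqqqqqqqpmheeejostttutuuutututttttt
207 255 lllllkigghjmopomiedefeedddddddddcddcehlpqqqqqqqqqokheefjostutututtuttttuttu
208 255 lllkjhghilnopqqolgeeeeddcddddddddccdhloqqqqqqqqqqqokheefkpsttttttttutuuuttu
209 255 lkjhggikmooppqppnkgeedddddddddddddegloqqqqqqqqrrrrqojfeegmqttttttttuttuttut
210 255 jigghklnopqppqqqpnieedddddddddddcehloqqqqqqqqrqrqrqqnifddhnrttttttttutuuutu
211 255 hjjjlmopppppqqqppnjedddddddddcdddhloqqqqqqqrrrrqqqqqplheeeiorttttttttuttutu
212 255 illmnpppppqqqqpomkgddddccdccdccdgloqqqqqqqqrrqqrqrrqqokgfefjpsttttttutttutu
213 255 klnopppqqqqqqpnljh
[... 2801 characters left out ...]
*feeeeeeeeeddccccgjnrtttuttt
247 255 eeeeeef*knpqolkmpqrrrrrqrqqqpomllnpppppnmkj***fedeeeeeeeddccbcfimpstuuttuuu
248 255 eeedeee*iloqpnlknprrrrrqqqpomllmopqppomkk***geeeeeeeeeedddcccglortututuuttt
249 255 eeeeeeeehimoqpnkloqrrqqqpomllmoppqpomlk****feeeeeeeeeddcccdfhkostuuuuuttuuu
250 255 eeeeeeede*knpppmkmpqrqqpmlkmoppqponlk****geeeeeeeedddccccfimnnpstuututttttt
251 255 eeeeeeeee**loppnlknpqpomklmopqqpnmkj***geeeeeeeeddddbccdhmprrportttuuututut
252 255 eeeeeeeeeehjloppnklmnmllnopqppomlk***heeeeeeeeeeddccddgjnrtttqopstuututttuu
253 255 eeeeeeeeeeehjnpppmkjjkmopqpponlk****feeeeeeeeeddcccdgjmpsttttsporttttttuttt
254 255 eeeeeeeeeedfiloppolklnopqppnljj***feeeeeeeeeeddcbcfimpsttuttutqopstuttttttu
```

>>> {"api": "carry_out", "payload": {"series": [[-0.01,0.015,-0.02,0],[0,0,-0.03,0],[0,0,-0.03,0],[0,0,0,0],[0,0,0,0]]}}

```text
t: 18.4
eef_pos: [492.6, -31.8, 93.3]
tcp_rot: [-3.142, -0.0, -2.901]
ft_force: [-2.1, -5.4, -1.3]
opening: 0.146
grip_force: 30.1
```

>>> {"api": "carry_out", "payload": {"series": [[-0.007,-0.012,0,0],[0,0,0,0],[0,0,-0.03,0],[0,0,-0.03,0],[0,0,0,0]]}}

```text
t: 18.9
eef_pos: [492.4, -32.1, 90.3]
tcp_rot: [3.142, 0.0, -2.901]
ft_force: [0.7, -2.9, -1.0]
opening: 0.142
grip_force: 30.1
```

>>> {"api": "carry_out", "payload": {"series": [[0,-0.008,-0.02,0],[0,0,-0.02,0],[0,0,-0.02,0],[0,0,0,0],[0,0,0,0]]}}

```text
t: 19.4
eef_pos: [492.4, -32.5, 87.7]
tcp_rot: [3.142, 0.0, -2.9]
ft_force: [-1.4, 0.0, 5.0]
opening: 0.144
grip_force: 30.0
```

>>> {"api": "carry_out", "payload": {"series": [[0,0,-0.01,0],[0,0,0,0],[0,0,0,0],[0,0,0,0],[0,0,0,0]], "fingers": 0.4}}

```text
t: 19.9
eef_pos: [492.3, -32.4, 86.9]
tcp_rot: [3.141, -0.0, -2.9]
ft_force: [-0.5, 3.3, 3.1]
opening: 0.302
grip_force: 0.0
```

>>> {"api": "carry_out", "payload": {"series": [[-0.1,-0.025,0,0],[-0.2,-0.05,0,0],[-0.4,-0.1,0,0],[-0.5,-0.12,0,0],[-0.4,-0.1,0,0]]}}

```text
t: 20.4
eef_pos: [410.2, -52.5, 86.9]
tcp_rot: [3.141, -0.001, -2.901]
ft_force: [-0.0, 0.2, -0.3]
opening: 0.299
grip_force: 0.0
```

Run:
```python
from q import *
a=scan("scene","s10"); s=env.state(); print(s["opening"])
g=[560.97,-90.694,.24206]
P=np.array([[0,0,10],[20,45,8],[20,-45,8],[60,65,8],[60,-65,8]])+[0,70,50]
print("flush pred",proj("scene",pose(g,P)).round(1).tolist())
w=a[205:260,255:330];m=(w[...,0]-w[...,2]>40)&(w[...,1]>.78*w[...,0]); n,l,st,ce=cv2.connectedComponentsWithStats(m.astype(np.uint8))
print([(st[i].tolist(),(ce[i]+[255,205]).round(1).tolist()) for i in range(1,n) if st[i][4]>8])
x0=255
for r in range(232,262): print(r,x0,''.join(chr(ord('a')+min(25,a[r,q].max()//10)) if a[r,q,0]-a[r,q,2]<35 else '*' for q in range(x0,x0+75)))
```

```text
20.4 [410.2 -52.5  86.9] [ 1.7997e+02 -6.0000e-02 -1.6620e+02] [-0.   0.2 -0.3] [ 0.03 -0.06 -0.02]
scene red [([229, 198, 9, 8, 58], [233.0, 201.4])]
0.2999892219004797
flush pred [[282.6, 222.4], [302.4, 220.2], [271.2, 237.7], [318.4, 228.4], [272.7, 254.6]]
[([24, 13, 11, 10, 93], [283.9, 222.5])]
232 255 iijiknqqqqqqqqqqqqqqqqqqqqqqqqqqqqqqqqqqqqqqqqqqqqqqqqqqqpnmmnooonlkheeeeef
233 255 ijlllnqqqqqqqqqqqqqqqqqqqqqqqqqqqqqqqqqqqqqqqqqqqqqqqqppomlmnoonmkk**eeeeee
234 255 jlnnlmpqqqqqqqqqpppqqqqqqqqqqqqqqqqqqqqqqqqqqqqqqqqqppomlmnoonmkj****deeeee
235 255 jmoonmnpqqqqqqponmmopqqqqqqqqqqqqqqqqqqqqqqqqqqqqqqpomllmooomlkj***feeeeeee
236 255 ilnoonloqqqqqqpljiiknpqqqqqqqqqqqqqqqqqqqqqqqqqqqqonllnnoonlkj**gfedeeeeeee
237 255 *jlopommpqqqqqnjgffhlpqqqqqqqqqqqqqqqqqqqqqqqqqpponlmooonmkj***gedeeeeeeedd
238 255 egjmoonmnpqqqqnieefhmpqqqqqqqqqqqqqqqqqqqqqqqqonmlmnooomlk****eeeeeeeeeddcc
239 255 dfhknoonmoqqqqokhfgknpqqqqqqqqqqqqqqqqqqqqqppomllmooomljj***feeeeeeeedddccc
240 255 edgilopommpqqqpolklnpqqqqqqqqqqqqqqqqqqqqqpomllmooonlkj***feeeeeeeddddcccdg
241 255 eeegjnppnlnpqqqqppppqqqqqqqqqqqqq
[... 1022 characters left out ...]
cccbdgjmprstttrooqtttttttttt
254 255 eeeeeeeeeeefhknpomkklmnoopomljj***feeeeeeeeedddcbcfimprstttttspopsttttttttt
255 255 eeeeeeeeeeeegjlopolkmopponmkj***geeeeeeeeedddcccdhlorsttttttttroorttttttttt
256 255 eeeeeeeeeeedehjnpponoppomkj****feedeeeeedddcccdgjnrsttttttttttspnqstttttttt
257 255 eeeeeeeeeeeeegiloppppomlk****feeeeeeeededdcbcfimorttttttttttttsqoortttttttt
258 255 eeeeeeeeeeeeee*jmoponljj***fdeeeeeeeeedddcbdhlorsttttttttttttttrpoqsttttttt
259 255 eeeeeeeeeeedeee*jmnmkj***geeeeeeeeedddccbcgjnrsttttttttttttttttsqopsttttttt
260 255 eeeeeeeeeeeeeeefhkkk****eeeeeeeededdccbceimprttttttttttttttttttsroorttttttt
261 255 eeeeeeeeeeeeeeeeh*****feeeeeeeeedddcccehlorsttttttttttttttttttttspnqstttttt
```

The plate is seated: TCP height is within 0.1 mm of its bench grasp height, and the hand is withdrawn. Next, straddle the ball from above.

>>> {"api": "carry_out", "payload": {"series": [[0,0,0.6,0],[0,0,0.8,0],[0,0,0.8,0],[0,0,0.6,0],[0.2,-0.1,0.2,0]], "fingers": 0}}

```text
t: 20.95
eef_pos: [422.0, -57.3, 239.9]
tcp_rot: [-3.14, 0.003, -2.901]
ft_force: [0.2, 0.2, -1.0]
opening: 0.497
grip_force: 0.0
```

>>> {"api": "carry_out", "payload": {"series": [[0.5,-0.35,0,0],[0.6,-0.45,0,0],[0.6,-0.4,0,0],[0.38,-0.22,0,0],[0,0,0,0]]}}

```text
t: 21.45
eef_pos: [527.6, -129.8, 236.2]
tcp_rot: [-3.142, -0.0, -2.902]
ft_force: [-0.1, 0.4, -0.8]
opening: 0.502
grip_force: 0.0
```

Run:
```python
from q import *
a=scan("wrist","w11"); s=env.state(); print(s["opening"])
T=env.calibration("wrist")["pose"]
for q in (0,.05,.1):
    b=np.radians(20)-q
    for g in ([560.97,-90.69,.242],[560.3,-88.2,.242]): print(q,proj("wrist",pose(g,[[-45,-55+85*np.sin(b),95+85*np.cos(b)]]),T).round(1),pose(g,[[-45,-55+85*np.sin(b),95+85*np.cos(b)]]).round(1))
```

```text
21.45 [ 527.6 -129.8  236.2] [-1.8000e+02 -1.0000e-02 -1.6627e+02] [-0.1  0.4 -0.8] [ 0.1   0.   -0.02]
wrist red [([261, 228, 37, 30, 772], [279.8, 242.9])]
0.4978482761463752
0 [[280.1 236.8]] [[ 523.5 -126.6  174.9]]
0 [[284.3 236.8]] [[ 522.8 -124.2  174.9]]
0.05 [[273.6 237.7]] [[ 524.5 -130.6  176.2]]
0.05 [[277.8 237.6]] [[ 523.8 -128.1  176.2]]
0.1 [[266.8 238.3]] [[ 525.4 -134.5  177.4]]
0.1 [[271.1 238.3]] [[ 524.8 -132.   177.4]]
```

>>> {"api": "carry_out", "payload": {"series": [[0,0,-0.3,0],[0,0,-0.4,0],[0,0,-0.25,0],[0,0,-0.05,0],[0,0,0,0]]}}

```text
t: 22.0
eef_pos: [526.0, -128.1, 187.0]
tcp_rot: [3.141, -0.0, -2.9]
ft_force: [-0.6, 0.5, -0.7]
opening: 0.503
grip_force: 0.0
```

>>> {"api": "carry_out", "payload": {"series": [[0.046,-0.187,0,0],[0.046,-0.187,0,0],[0.046,-0.187,0,0],[0.046,-0.187,0,0],[0.046,-0.187,0,0]]}}

```text
t: 22.5
eef_pos: [538.0, -176.1, 187.0]
tcp_rot: [-3.142, 0.0, -2.901]
ft_force: [-0.2, 0.8, 0.4]
opening: 0.499
grip_force: 0.7
```

>>> {"api": "carry_out", "payload": {"series": [[0.046,-0.187,-0.02,0],[0.046,-0.187,-0.06,0],[0.046,-0.187,-0.08,0],[0.046,-0.187,-0.12,0],[0.046,-0.187,-0.16,0]]}}

```text
t: 23.0
eef_pos: [549.6, -222.7, 164.5]
tcp_rot: [-3.141, 0.0, -2.9]
ft_force: [-0.2, 1.1, 1.0]
opening: 0.501
grip_force: 0.7
```

Run:
```python
from q import *
a=scan("scene","s12"); lever()
```

```text
23.0 [ 549.6 -222.7  164.5] [-1.7999e+02  1.0000e-02 -1.6619e+02] [-0.2  1.1  1. ] [0.29 0.03 0.02]
scene red [([197, 222, 6, 4, 20], [199.1, 223.5])]
0.0 [[233.9, 201.5]] 0.1 [[230.4, 202.6]] 0.2 [[226.9, 203.9]] 0.3 [[223.4, 205.5]] 0.4 [[219.9, 207.3]] 0.5 [[216.4, 209.3]] 0.6 [[213.0, 211.5]] 0.7 [[209.8, 213.9]] 0.8 [[206.8, 216.4]] 0.9 [[204.0, 218.9]] 1.0 [[201.5, 221.6]] 1.1 [[199.3, 224.2]] 1.2 [[197.4, 226.9]]
```

>>> {"api": "carry_out", "payload": {"series": [[0.01,-0.04,-0.02,0],[0.01,-0.04,-0.02,0],[0,0,0,0],[0,0,0,0],[0,0,0,0]]}}

```text
t: 23.55
eef_pos: [549.7, -224.1, 162.9]
tcp_rot: [3.139, -0.001, -2.9]
ft_force: [-3.0, 9.1, 4.6]
opening: 0.499
grip_force: 5.0
```

Run:
```python
from q import *
a=scan("scene","s13")
P=[]
for c in ("plunger_tip","beam"): print(c,[(round(d["position"][1]*560,1),round(d["position"][0]*420,1),round(d["conf"],2)) for d in env.look_for("scene",c)[:2]])
b=cv2.imread("pics/s10.png")[:,:,::-1].astype(int)
# disc visible / dial dark blob before and after
for n,i in(("before",b),("after",a)):
    m=(i[185:235,245:320].max(2)<62); k,l,st,ce=cv2.connectedComponentsWithStats(m.astype(np.uint8)); j=max(range(1,k),key=lambda t:st[t][4]); print(n,st[j].tolist(),(ce[j]+[245,185]).round(1))
g=[560.3,-88.2,.242]
for q in (.205,.04,0): print(q,proj("scene",pose(g,[[0,-100+170*np.cos(q),118+170*np.sin(q)]])).round(1))
```

```text
23.55 [ 549.7 -224.1  162.9] [ 1.7982e+02 -7.0000e-02 -1.6617e+02] [-3.   9.1  4.6] [ 1.87  0.51 -0.03]
scene red [([196, 222, 5, 5, 14], [197.9, 223.9])]
plunger_tip [(247.9, 230.2, 0.83)]
beam [(248.0, 231.9, 0.73), (121.7, 231.9, 0.56)]
before [23, 12, 27, 21, 306] [281.4 206.1]
after [26, 21, 25, 16, 214] [283.9 213.6]
0.205 [[281.9 202. ]]
0.04 [[283.3 207.9]]
0 [[283.4 209.4]]
```

The lever is at its released stop (9 N), and the dial has dropped about 7.5 px, as expected for a plunger standing on the disc. Now I ease off and dwell about two seconds.

>>> {"api": "carry_out", "payload": {"series": [[-0.01,0.04,0,0],[0,0,0,0],[0,0,0,0],[0,0,0,0],[0,0,0,0]]}}

```text
t: 24.2
eef_pos: [549.7, -223.4, 162.9]
tcp_rot: [3.141, -0.0, -2.901]
ft_force: [-2.4, 5.4, 4.2]
opening: 0.502
grip_force: 3.4
```

>>> {"api": "carry_out", "payload": {"series": [[0,0,0,0],[0,0,0,0],[0,0,0,0],[0,0,0,0],[0,0,0,0]]}}

```text
t: 24.7
eef_pos: [549.7, -223.4, 162.9]
tcp_rot: [3.141, -0.0, -2.901]
ft_force: [-1.8, 4.8, 4.0]
opening: 0.501
grip_force: 3.4
```

>>> {"api": "carry_out", "payload": {"series": [[0,0,0,0],[0,0,0,0],[0,0,0,0],[0,0,0,0],[0,0,0,0]]}}

```text
t: 25.2
eef_pos: [549.7, -223.4, 162.9]
tcp_rot: [3.141, -0.0, -2.901]
ft_force: [-1.0, 5.3, 4.4]
opening: 0.5
grip_force: 3.4
```

>>> {"api": "carry_out", "payload": {"series": [[0,0,0,0],[0,0,0,0],[0,0,0,0],[0,0,0,0],[0,0,0,0]]}}

```text
t: 25.7
eef_pos: [549.6, -223.4, 162.9]
tcp_rot: [3.141, -0.0, -2.901]
ft_force: [-1.2, 5.7, 4.9]
opening: 0.501
grip_force: 3.4
```

>>> {"api": "carry_out", "payload": {"series": [[-0.046,0.188,0,0],[-0.046,0.188,0.02,0],[-0.046,0.188,0.08,0],[-0.046,0.188,0.16,0],[-0.046,0.188,0.1,0]]}}

```text
t: 26.2
eef_pos: [539.7, -177.8, 182.9]
tcp_rot: [-3.136, 0.004, -2.9]
ft_force: [1.3, -7.4, 6.3]
opening: 0.497
grip_force: 4.3
```

>>> {"api": "carry_out", "payload": {"series": [[-0.046,0.188,0.08,0],[-0.046,0.188,0.04,0],[-0.046,0.188,0.02,0],[-0.046,0.188,0,0],[-0.046,0.188,-0.02,0]]}}

```text
t: 26.7
eef_pos: [526.5, -128.9, 186.9]
tcp_rot: [3.141, -0.0, -2.9]
ft_force: [1.7, -2.7, 0.8]
opening: 0.501
grip_force: 1.0
```

>>> {"api": "carry_out", "payload": {"series": [[-0.046,0.188,-0.04,0],[-0.02,0.08,-0.02,0],[-0.02,0.08,0,0],[0,0,0,0],[0,0,0,0]]}}

```text
t: 27.2
eef_pos: [522.5, -112.8, 183.5]
tcp_rot: [-3.141, -0.001, -2.9]
ft_force: [1.1, -5.8, -3.0]
opening: 0.501
grip_force: 2.8
```

Run:
```python
from q import *
a=scan("scene","s14")
m=(a[185:235,245:320].max(2)<62); k,l,st,ce=cv2.connectedComponentsWithStats(m.astype(np.uint8)); j=max(range(1,k),key=lambda t:st[t][4]); print(st[j].tolist(),(ce[j]+[245,185]).round(1))
```

```text
27.2 [ 522.5 -112.8  183.5] [-1.7998e+02 -4.0000e-02 -1.6618e+02] [ 1.1 -5.8 -3. ] [-0.92 -0.2   0.05]
scene red [([232, 199, 6, 4, 12], [234.7, 200.5])]
[24, 6, 51, 34, 422] [289.2 206.1]
```

>>> {"api": "carry_out", "payload": {"series": [[-0.01,0.04,0,0],[0,0,0,0],[0,0,0,0],[0,0,0,0],[0,0,0,0]]}}

```text
t: 27.75
eef_pos: [522.4, -112.2, 183.4]
tcp_rot: [-3.139, -0.0, -2.901]
ft_force: [2.2, -15.4, -6.6]
opening: 0.499
grip_force: 7.9
```

Force rises without motion, so the lever is at its arrested stop. I back off to centre, then rise and withdraw.

>>> {"api": "carry_out", "payload": {"series": [[0.02,-0.08,0,0],[0.04,-0.15,0,0],[0.005,-0.02,0,0],[0,0,0.2,0],[0,0,0.6,0]]}}

```text
t: 28.25
eef_pos: [524.3, -122.4, 222.9]
tcp_rot: [3.139, -0.004, -2.901]
ft_force: [-0.0, 0.1, 0.4]
opening: 0.503
grip_force: 0.0
```

>>> {"api": "carry_out", "payload": {"series": [[0,0,0.7,0],[0,0,0.6,0],[-0.4,0,0.4,0],[-0.5,0,0,0],[-0.5,0,0,0]]}}

```text
t: 28.75
eef_pos: [454.4, -122.5, 310.1]
tcp_rot: [-3.141, 0.001, -2.9]
ft_force: [-0.3, -0.2, -0.7]
opening: 0.498
grip_force: 0.0
```

>>> {"api": "carry_out", "payload": {"series": [[-0.4,0.5,0,0],[0,0.8,0,0],[0,0.8,0,0],[0,0.8,0,0],[0,0.4,0,0]]}}

```text
t: 29.25
eef_pos: [434.6, 44.7, 309.9]
tcp_rot: [3.141, 0.001, -2.899]
ft_force: [-0.1, -1.0, -0.4]
opening: 0.498
grip_force: 0.0
```

Run:
```python
from q import *
a=scan("scene","s15")
m=(a[185:235,245:320].max(2)<62); k,l,st,ce=cv2.connectedComponentsWithStats(m.astype(np.uint8)); j=max(range(1,k),key=lambda t:st[t][4]); print(st[j].tolist(),(ce[j]+[245,185]).round(1))
b=cv2.imread("pics/scene0.png")[:,:,::-1].astype(int)
w=a[205:260,255:330];m=(w[...,0]-w[...,2]>40)&(w[...,1]>.78*w[...,0]); n,l,st,ce=cv2.connectedComponentsWithStats(m.astype(np.uint8))
print([(ce[i]+[255,205]).round(1).tolist() for i in range(1,n) if st[i][4]>8])
for n,(x,y) in dict(bottle=(123,233),dropper=(179,220),jar=(404,246),spare=(409,158)).items():
    print(n,np.abs(a-b)[y-15:y+15,x-15:x+15].mean().round(2))
scan("top","t15")
```

```text
29.25 [434.6  44.7 309.9] [ 1.7998e+02  5.0000e-02 -1.6609e+02] [-0.1 -1.  -0.4] [0.03 0.04 0.  ]
scene red [([231, 198, 8, 7, 47], [234.7, 200.9])]
[23, 6, 52, 34, 460] [288.9 205.6]
[[283.9, 222.5]]
bottle 4.63
dropper 5.29
jar 3.94
spare 4.86
29.3 [434.6  45.8 309.8] [ 1.7995e+02  6.0000e-02 -1.6607e+02] [-1.2  0.6  0.6] [0.09 0.05 0.01]
top red [([326, 209, 7, 6, 32], [329.2, 211.7])]
```

```bash
python3 -c "
from cell import env
print(env.job_done())"
```

```text
the job is handed in; nothing more can be done
None
```

The job is handed in at about 29 s of the 51 s allowed: the orange-handled plate sits on the dowels, the plunger stood on the disc for over two seconds, and the beam is arrested again. Two things to note: on the way the plate was set flat on the bench to regrip it, and the gripper nudged the lever about 0.05 rad as the plate was lowered, too little to let the beam sink.

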